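Clip the heat filter into the lamp module's snap hook

ROBOT

A 6-joint arm with a two-finger parallel gripper is mounted at the origin on the work surface. World frame = base frame: x ahead of the robot, y to its left, z up, the work surface at z = 0. Lengths are in m, angles in rad, forces in N, time in s.
With the tool pointing down it reaches from about 0.375 to 0.975 m from the base axis. Payload 3.8 kg.
Tool frame: the origin (TCP) lies between the finger pads; the fingertips stand 11 mm ahead of it and the grasp point (between the pads) lies 8 mm behind it (tip_reach is the distance from the TCP to the fingertips, in m); z points along the fingers, y is the line along which they close (so a half turn about z gives the same grasp; the last joint's range is limited). The gripper opens to 88 mm and grips with 3 to 60 N. Pads are 18 mm wide; open, the fingers measure 123 mm over their backs; the gripper's body (75 mm by 187 mm) begins 45 mm behind the grasp point.
Start: joints at [-1.256, 0.264, 1.604, -0, 1.274, -0.037], TCP at [0.233, -0.634, 0.25] pointing down, gripper open.
Joint ranges: [-2.63, 2.63], [-0.94, 2.18], [0.31, 2.57], [-1.31, 4.45], [0, 2.66], [-2.55, 2.55]. Speed limits (rad/s): [2.57, 2.57, 3.14, 3.14, 3.14, 3.14].

INTERFACE

Orientations are given as a unit quaternion [w, x, y, z].
In Python, from station import goto, servo_line, goto_joints, open_gripper, close_gripper, hold, solve_ik, read_state, snapshot, Unreachable, close_job, tip_reach gives the robot as it stands. Calls block until the motion is done:
- goto(position, orientation): joint-space move of the TCP to a pose.
- servo_line(position, max_speed=0.15, rotation=None): straight line of the TCP; rotation=None keeps the orientation; max_speed is the mean speed in m/s.
- goto_joints(angles): joint-space move.
- open_gripper() and close_gripper(grasp_force=None): open the fingers fully, or close them until they stop; grasp_force is the grip in N (None keeps the last).
- hold(seconds).
- solve_ik(position, orientation): joint angles nearest the present ones, or None.
- read_state(): the state.
- snapshot(name): name is "side" or "top" or "wrist"; returns a dict with "color" (480x640x3 uint8, red, green, blue), "fx", "fy", "cx", "cy" (pixels), "k1" (the pictures are not rectified: a ray, as slopes to the right and down, at radius r is drawn at 1 + k1 r^2 times it, then the intrinsics apply), "R" (3x3) and "t" (3): a world point X has camera coordinates R X + t; the wrist camera has in their place "T_tool_cam" (4x4, takes a point from camera to tool coordinates, whose origin is the TCP and whose axes are the flange's). Camera axes: x right, y down, z forward; pixel columns grow to the right and rows downward; lengths in m; the calibration is good to about 2 mm. A picture is of the moment at which its call begins: read the wrist's pose just before it. There is no depth.
A pose or a line that the arm cannot do raises Unreachable and nothing moves.
- close_job(): hands the job in; it is judged then, once.
The state is a dict: "time_s": time; "joint_positions": joint angles; "joint_velocities": joint speeds; "joint_torque": joint torques, N m; "ee_pos": TCP position; "ee_rot": TCP orientation; "contact_force": force on the tool from outside, world axes, zero at the start; "wrist_torque": the same for the moment, N m; "finger_gap": opening from 0.0 (shut) to 1.0 (fully open); "grip_force": force on a finger pad.
Only numpy, scipy, OpenCV 4.12 (cv2) and the standard library are available. Lean on these libraries where they do the work, as an engineer would, in place of code of your own. Each camera call takes 0.05 s, during which the arm holds its last target. There are 200 camera calls.

TASK

Hang the heat filter on the lamp module's snap hook: push the filter's eye in past the hook's sprung gate so that the gate snaps shut behind it, and leave the filter hanging still from the hook. The filter is glass, so be gentle with it: once the eye is in, ease the filter down by hand until it hangs steeply before you let go, rather than letting it drop and swing. Leave everything else on the counter where it is.

Things in the scene. Friction and masses are not known exactly. Their poses are not given: they have to be found in the camera images.
- filter: Heat filter lying flat: amber glass in an aluminium frame 110 mm long (its x), 54 mm wide (y), 12 mm thick (z), with a steel eye on the middle of its +x end; 0.15 to 0.31 kg. Origin: centre of the frame's underside. Grip it across the 54 mm, on the two aluminium long sides.
- eye (a point): Centre of the filter's eye, 81.5 mm along +x from the filter's origin and 6 mm above its underside (mid thickness). The eye is a round ring lying in the plane of the frame: bar 7 mm thick, hole 28 mm across, 42 mm across outside. Axes as the filter's.
- eye_rim (a point): Middle of the ring's bar at its outermost point, 17.5 mm beyond the eye's centre (99 mm from the filter's origin along its x); the part of the ring that pushes the gate in and ends up inside the hook. Axes as the filter's.
- hook: Steel snap hook, 130 x 55 mm, bar 10 mm thick, hanging plumb from a pin 300 mm up, on the lamp module's arm. Origin on the pin; z up, x from the gate side to the back bar (away from the robot, within 0.2 rad of world x), y along the pin. Pushed on its gate it first swings back on the pin (under 1 N) until its stop, set anywhere from 0.18 to 0.42 rad; only there does the gate yield.
- hook_seat (a point): Top of the bar at the lowest point of the hook's round bow, 113.5 mm below the pin, where the ring comes to rest. Axes as the hook's. The bow joins the back bar (middle at x = +22.5 mm in the hook's frame) to the nose (x = -23.5 mm); 35 mm free between them. Nothing stands before or behind the hook within 120 mm; the lamp module (230 mm tall) is 80 mm or more away, to +y and behind.
- gate (a joint): Angle of the hook's red gate: 0 shut, grows as it is pushed inward, at most 0.6. Straight bar 8 mm thick, hinged at (-20.5, 0, -34) mm in the hook's frame, reaching down to z = -90 just inside the nose's tip. Its spring needs 2.5 N at the free end to start, 5 N at 0.3, 7 N at 0.6. From about 0.3 the ring passes down between gate and nose; once below it, the gate snaps shut above.
- caddy: White bulb caddy 138 x 92 mm, 43 mm tall, with two lamps standing in it up to 103 mm. Bystander. Origin: centre of its underside.
- bit: Titanium torque bit, 100 mm long, 12 mm thick, lying flat. Bystander. Origin: centre of its underside.
- spudger: Yellow plastic spudger, 155 mm long, 8 mm thick, lying flat. Bystander. Origin: under its middle.
- driver: Screwdriver with blue handle, 190 mm long, lying flat. Bystander. Origin: under its middle.
- torch: Black inspection torch, 130 mm long, 36 mm thick, lying. Bystander. Origin: under its middle.
- tray: Grey parts tray 130 x 100 x 26 mm with screws. Bystander. Origin: centre of its underside.
- cleaner: Bottle of lens cleaner, 52 mm across, 130 mm tall. Bystander. Origin: centre of its underside.
- nose_tip (a point): Topmost point of the hook's nose, at (-23.5, 0, -84) mm in the hook's frame, 34.5 mm above the bow's lowest bar middle. Axes as the hook's. The ring goes over this tip: outer rim inside the hook, the rest of the ring and the filter outside, with the nose in the hole. Above it the gate closes the opening.
There are look-alikes about, which are no part of the job. Of the things that look like the filter, take the one that is farthest to the robot's right at the start.

How it is judged:
On the way, in this order (a step that is already met when the one before it is completed fails the run):
1. the filter is lifted clear of the counter (height (world z) of filter above 0.08 m), for 0.2 s.
2. the filter's eye pushes the gate open (value of joint gate above 0.12 rad and contact force between filter and hook above 0.5 N), for 0.05 s.
3. the ring is inside the hook and the gate has shut behind it (value of joint gate below 0.08 rad and x of eye_rim in the frame of hook between -0.02 and 0.02 m and y of eye_rim in the frame of hook between -0.014 and 0.014 m and z of eye_rim in the frame of hook between -0.116 and -0.088 m), for 0.1 s.
At the end, for the whole second after the job is handed in: The ring's outer rim lies in the bow of the hook (rim's middle 95 to 116 mm below the pin, within 20 mm fore and aft and 14 mm sideways), the gate is shut (below 0.08 rad), and the filter hangs within 0.25 rad of plumb, at rest (below 0.04 m/s and 0.5 rad/s) (value of joint gate below 0.08 rad and x of eye_rim in the frame of hook between -0.02 and 0.02 m and y of eye_rim in the frame of hook between -0.014 and 0.014 m and z of eye_rim in the frame of hook between -0.116 and -0.095 m and angle between filter's own x axis and vertical below 0.25 rad and linear speed of filter below 0.04 m/s and angular speed of filter below 0.5 rad/s); the robot touches nothing.
It fails at once if the filter is let go in the air while it is still far from hanging plumb (over 0.9 rad off) (contact force between the fingers and filter below 0.05 N and height (world z) of filter above 0.05 m and angle between filter's own x axis and vertical above 0.9 rad).
It fails at once if the filter is forced against the hook with more than 40 N (contact force between filter and hook above 40 N).
It fails at once if something else on the counter is shifted by more than 30 mm (distance of any of caddy, bit, spudger, driver, torch, tray, cleaner from where it was at the start of the episode above 0.03 m).
It also fails if it takes over 67 s, if anything falls off the work surface, if the arm or the gripper's body presses on something with over 40 N, if the wrist force passes 120 N, or if a joint passes its speed limit or range.

## Working session

There is one attempt and no reset: what is moved stays moved. The work goes in short steps, each a Python script; the robot and the scene stay as the last script left them, time stands still between calls to the robot, and variables do not carry over. Pictures are saved under pics/ and viewed, at most 10 in all, crops included, and the job is handed in when it is done.

```bash
mkdir -p pics; ls
python3 - <<'E'
from station import *
import cv2,numpy as np,pickle
s=read_state();print({k:np.round(v,3) for k,v in s.items()})
d={}
for n in ("side","top","wrist"):
    d[n]=snapshot(n); c=d[n]; print(n,{k:np.round(v,3).tolist() for k,v in c.items() if k!="color"})
    cv2.imwrite(f"pics/{n}0.png",c["color"][:,:,::-1])
pickle.dump(d,open("d0.pkl","wb"))
E
```

```text
pics
{'time_s': np.float64(0.0), 'joint_positions': array([-1.256,  0.265,  1.605,  0.   ,  1.274, -0.037]), 'joint_velocities': array([-0.001, -0.001,  0.001, -0.001, -0.001,  0.   ]), 'joint_torque': array([-1.0000e-03, -5.0211e+01, -3.5688e+01,  7.3000e-02,  3.0000e-02,
       -0.0000e+00]), 'ee_pos': array([ 0.232, -0.633,  0.248]), 'ee_rot': array([-0.001,  0.985,  0.175, -0.   ]), 'contact_force': array([ 0.294, -0.312,  0.147]), 'wrist_torque': array([0.052, 0.027, 0.058]), 'grip_force': np.float64(0.0), 'finger_gap': np.float64(0.998)}
side {'fx': 510.744, 'fy': 510.744, 'cx': 307.901, 'cy': 244.894, 'k1': -0.009, 'R': [[0.933, -0.359, 0.013], [-0.263, -0.706, -0.658], [0.245, 0.611, -0.753]], 't': [-0.509, 0.274, 1.322]}
top {'fx': 474.341, 'fy': 474.341, 'cx': 315.029, 'cy': 232.267, 'k1': -0.061, 'R': [[0.01, -1.0, -0.02], [-0.995, -0.008, -0.102], [0.101, 0.021, -0.995]], 't': [0.006, 0.577, 1.392]}
wrist {'fx': 425.353, 'fy': 425.353, 'cx': 317.344, 'cy': 238.421, 'k1': -0.096, 'T_tool_cam': [[-0.001, -0.956, -0.293, 0.076], [1.0, -0.001, 0.0, -0.001], [-0.001, -0.293, 0.956, -0.134], [0.0, 0.0, 0.0, 1.0]]}
```

View pics/top0.png

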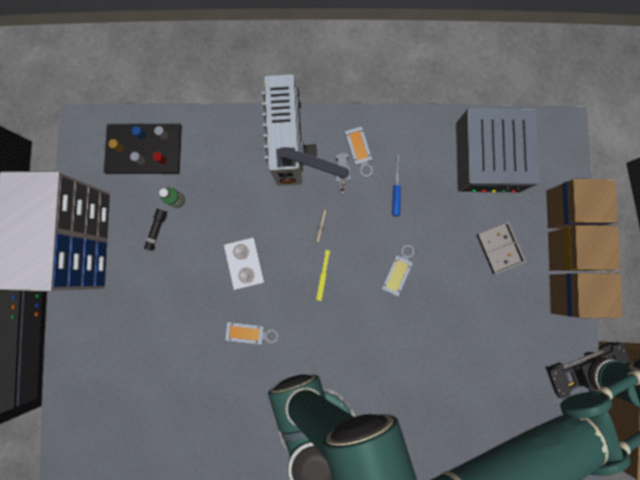

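View pics/side0.png

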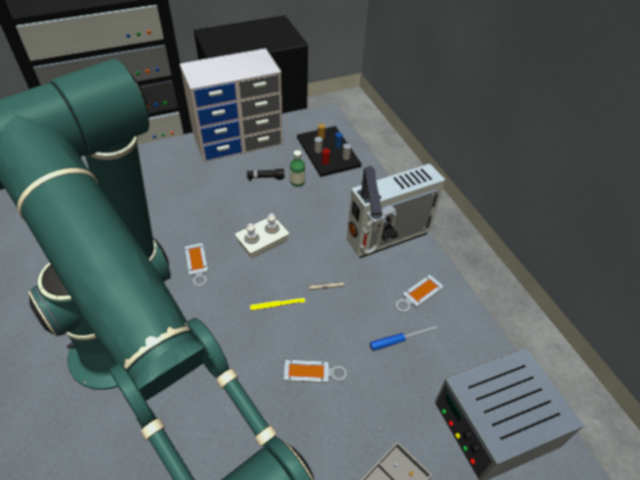

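The top view shows three filters: (245,333), (358,146) and (398,272). The last is farthest right; its ring is at (407,251) and it only looks yellow from glare. The hook hangs near (343,170). In the side view the target is at (306,371) with its ring at (338,373), and the hook is near (370,230).

```bash
cat > util.py <<'E'
import numpy as np,cv2
from scipy.spatial.transform import Rotation as Rot
def q2R(q): return Rot.from_quat(np.array(q)[[1,2,3,0]]).as_matrix()
def R2q(R):
    q=Rot.from_matrix(R).as_quat(); return [q[3],q[0],q[1],q[2]]
def ext(c,state=None):
    "camera centre and camera-to-world rotation"
    if "R" in c: R=np.array(c["R"]); return -R.T@np.array(c["t"]),R.T
    T=np.array(c["T_tool_cam"]); Rw=q2R(state["ee_rot"]); p=np.array(state["ee_pos"])
    return p+Rw@T[:3,3],Rw@T[:3,:3]
def ray(c,uv,state=None):
    o,Rw=ext(c,state)
    d=np.array([(uv[0]-c["cx"])/c["fx"],(uv[1]-c["cy"])/c["fy"]]); s=d.copy()
    for _ in range(10): s=d/(1+c["k1"]*(s@s))
    v=Rw@np.array([*s,1]); return o,v/np.linalg.norm(v)
def plane(c,uv,z,state=None):
    o,v=ray(c,uv,state); return o+v*(z-o[2])/v[2]
def proj(c,X,state=None):
    o,Rw=ext(c,state); x=Rw.T@(np.array(X)-o); s=x[:2]/x[2]; s=s*(1+c["k1"]*(s@s))
    return np.array([c["fx"]*s[0]+c["cx"],c["fy"]*s[1]+c["cy"]])
def tri(rays):
    A=np.zeros((3,3));b=np.zeros(3)
    for o,v in rays: P=np.eye(3)-np.outer(v,v);A+=P;b+=P@o
    X=np.linalg.solve(A,b); return X,[np.linalg.norm((np.eye(3)-np.outer(v,v))@(X-o)) for o,v in rays]
E
python3 - <<'E'
import pickle,cv2,numpy as np
from util import *
d=pickle.load(open("d0.pkl","rb"))
t=d["top"];s=d["side"]
for n,c in d.items():
    if n!="wrist": print(n,ext(c)[0])
for uv in [(398,272),(407,251),(358,146),(245,333)]: print(uv,plane(t,uv,.012).round(3))
print("side",plane(s,(306,371),.012).round(3),plane(s,(338,373),.012).round(3))
f=lambda c,x,y,w,h,k:cv2.resize(c["color"][y:y+h,x:x+w,::-1],None,fx=k,fy=k,interpolation=cv2.INTER_CUBIC)
cv2.imwrite("pics/comp1.png",np.hstack([np.vstack([f(t,360,230,80,60,5),f(t,300,130,80,60,5)]),f(s,335,150,80,120,5)]))
E
```

```text
side [ 0.22355952 -0.79674741  1.18260659]
top [ 0.43301364 -0.01876886  1.44315895]
(398, 272) [ 0.461 -0.239  0.012]
(407, 251) [ 0.524 -0.267  0.012]
(358, 146) [ 0.848 -0.119  0.012]
(245, 333) [0.275 0.218 0.012]
side [ 0.449 -0.237  0.012] [ 0.522 -0.271  0.012]
```

View pics/comp1.png

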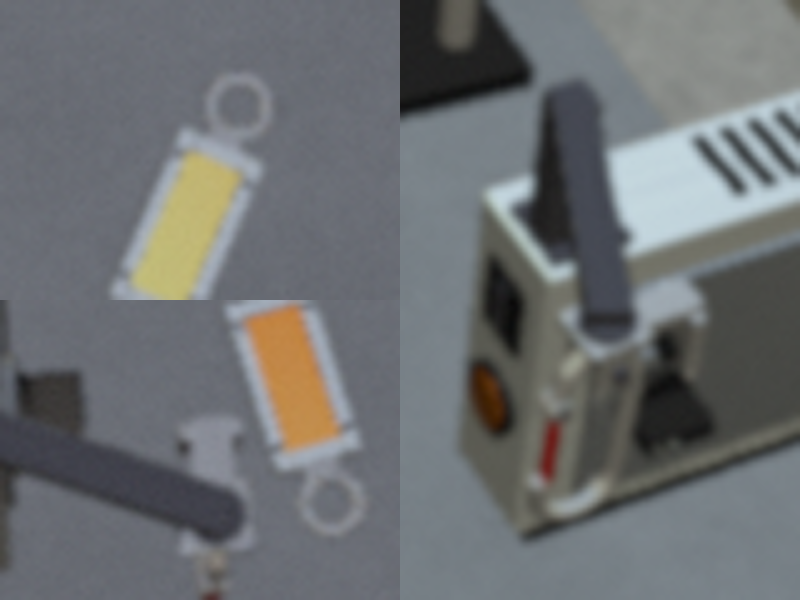

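The top crop shows the target's ring at about (408,251), and the lamp arm's end with the hook beneath it at about (343,173), with the gate toward the robot. In the side crop the pin end is near (377,215), the red gate near (366,241) and the bow near (370,249).

```bash
cat >> util.py <<'E'
def look(target,heading,pitch,dist,T):
    "tool pose (pos, quat) for the wrist camera looking at target along heading, pitch (down +)"
    z=np.array([np.cos(heading)*np.cos(pitch),np.sin(heading)*np.cos(pitch),-np.sin(pitch)])
    x=np.cross(z,[0,0,1.]);x/=np.linalg.norm(x); Rc=np.column_stack([x,np.cross(z,x),z])
    T=np.array(T); Rt=Rc@T[:3,:3].T; return np.array(target)-z*dist-Rt@T[:3,3],R2q(Rt)
E
python3 - <<'E'
import pickle
from util import *
from station import *
d=pickle.load(open("d0.pkl","rb"));t=d["top"];s=d["side"]
P,r=tri([ray(t,(343,173)),ray(s,(376.6,215))]);print("pin",P.round(3),np.round(r,4))
B,r=tri([ray(t,(342.5,184)),ray(s,(368,249))]);print("nose-ish",B.round(3),np.round(r,4))
C=np.array([P[0],P[1],.23])
for h in (-.6,-.3,0,.3,.6,.9,1.2):
  for p in (0.05,.3): 
    for ds in (.26,.34):
      pos,q=look(C,h,p,ds,d["wrist"]["T_tool_cam"]); j=solve_ik(pos,q); print(h,p,ds,pos.round(2),None if j is None else np.round(j,2))
# module front face
for uv in [(276,183),(302,183),(270,180)]: print(plane(t,uv,.23).round(3))
E
```

```text
pin [ 0.693 -0.061  0.314] [0.0002 0.0002]
nose-ish [ 0.687 -0.064  0.196] [0.0036 0.0036]
-0.6 0.05 0.26 [0.6 0.  0.2] [ 0.43  0.58  2.38  4.14  1.72 -1.73]
-0.6 0.05 0.34 [0.54 0.05 0.21] [ 0.62  0.56  2.44  4.33  1.77 -1.71]
-0.6 0.3 0.26 [0.6  0.   0.23] [ 0.46  0.27  2.43  4.24  1.36 -1.96]
-0.6 0.3 0.34 [0.54 0.05 0.25] [ 0.65  0.17  2.49  4.43  1.42 -2.04]
-0.3 0.05 0.26 [ 0.59 -0.03  0.2 ] [ 0.14  0.55  2.55  3.58  1.79 -1.59]
-0.3 0.05 0.34 [ 0.51 -0.01  0.21] None
-0.3 0.3 0.26 [ 0.58 -0.03  0.23] None
-0.3 0.3 0.34 [ 0.51 -0.01  0.25] None
0 0.05 0.26 [ 0.58 -0.06  0.2 ] None
0 0.05 0.34 [ 0.5  -0.06  0.21] None
0 0.3 0.26 [ 0.58 -0.06  0.23] None
0 0.3 0.34 [ 0.5  -0.06  0.25] None
0.3 0.05 0.26 [ 0.59 -0.09  0.2 ] [-0.66  0.57  2.46  2.2   1.75 -1.47]
0.3 0.05 0.34 [ 0.51 -0.12  0.21] [-0.89  0.54  2.54  1.97  1.8  -1.52]
0.3 0.3 0.26 [ 0.58 -0.1   0.23] [-0.7   0.21  2.52  2.1   1.35 -1.22]
0.3 0.3 0.34 [ 0.51 -0.12  0.25] None
0.6 0.05 0.26 [ 0.6  -0.12  0.2 ] [-0.79  0.63  2.24  1.81  1.76 -1.29]
0.6 0.05 0.34 [ 0.54 -0.17  0.21] [-0.97  0.61  2.26  1.64  1.81 -1.29]
0.6 0.3 0.26 [ 0.6  -0.13  0.23] [-0.82  0.37  2.28  1.7   1.5  -1.08]
0.6 0.3 0.34 [ 0.54 -0.17  0.25] [-0.99  0.3   2.3   1.55  1.58 -1.03]
0.9 0.05 0.26 [ 0.62 -0.15  0.2 ] [-0.79  0.73  1.97  1.57  1.85 -1.11]
0.9 0.05 0.34 [ 0.58 -0.21  0.21] [-0.93  0.73  1.94  1.45  1.91 -1.09]
0.9 0.3 0.26 [ 0.62 -0.15  0.23] [-0.82  0.53  2.    1.45  1.65 -0.96]
0.9 0.3 0.34 [ 0.58 -0.21  0.25] [-0.94  0.5   1.97  1.35  1.74 -0.92]
1.2 0.05 0.26 [ 0.65 -0.17  0.2 ] [-0.75  0.86  1.68  1.4   1.99 -0.95]
1.2 0.05 0.34 [ 0.62 -0.24  0.21] [-0.85  0.89  1.6   1.34  2.05 -0.91]
1.2 0.3 0.26 [ 0.65 -0.17  0.23] [-0.76  0.69  1.69  1.28  1.83 -0.86]
1.2 0.3 0.34 [ 0.62 -0.24  0.25] [-0.86  0.7   1.62  1.22  1.92 -0.81]
[0.685 0.11  0.23 ]
[0.685 0.042 0.23 ]
[0.693 0.126 0.23 ]
```

Run:
```python
import pickle
from util import *
from station import *
d=pickle.load(open("d0.pkl","rb"));T=d["wrist"]["T_tool_cam"]
C=[.692,-.061,.235]; out=[]
for h,p,ds in ((1.25,.1,.32),(.5,.1,.3)):
    goto(*look(C,h,p,ds,T)); hold(.3); s=read_state(); c=snapshot("wrist"); out.append((c,s)); print(s["time_s"],s["ee_pos"].round(3) if hasattr(s["ee_pos"],"round") else s["ee_pos"])
pickle.dump(out,open("hook.pkl","wb"))
im=np.hstack([c["color"][40:440,120:520,::-1] for c,_ in out]); cv2.imwrite("pics/hook.png",im)
```

```text
2.5 [ 0.638 -0.225  0.219]
3.625 [ 0.56  -0.136  0.217]
```

View pics/hook.png

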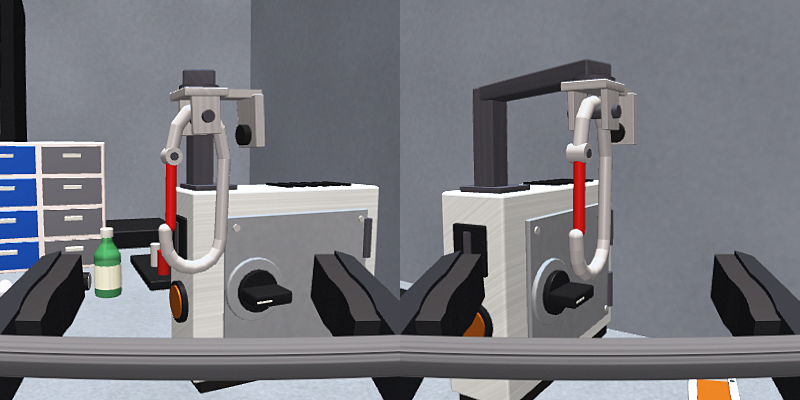

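Both views show the hook clearly. In the left one (full-image pixels) the gate hinge is at (292,196), the nose tip at about (286,266), the pin at (328,156) and the bow bottom at (313,312). In the right one they are (298,192), (299,272), (333,156) and (308,318). A stop bracket stands behind the pin.

Run:
```python
import pickle
from util import *
out=pickle.load(open("hook.pkl","rb"))
def T(u1,u2,name):
    X,r=tri([ray(c,u,s) for (c,s),u in zip(out,(u1,u2))]); print(name,X.round(4),np.round(r,4)); return X
H=T((292,196),(298,192),"hinge"); N=T((286,266),(299,272),"nose"); T((328,156),(333,156),"pin end")
red=[]
for c,s in out:
    hsv=cv2.cvtColor(c["color"],cv2.COLOR_RGB2HSV); m=((hsv[...,0]<6)|(hsv[...,0]>174))&(hsv[...,1]>180)&(hsv[...,2]>90)
    n,l,st,ce=cv2.connectedComponentsWithStats(m.astype(np.uint8)); i=1+np.argmax([a[4] if 200<a[0]<360 and 150<a[1]<300 else 0 for a in st[1:]]); print(st[i],ce[i]); 
    ys,xs=np.nonzero(l==i); k=np.polyfit(ys,xs,1); y0,y1=ys.min(),ys.max(); red.append([(np.polyval(k,y),y) for y in (y0,y1)]+[tuple(ce[i])])
for k in range(3): T(red[0][k],red[1][k],"red%d"%k)
for (c,s),cols in zip(out,((325,365),(310,345))):
    g=cv2.cvtColor(c["color"],cv2.COLOR_RGB2GRAY)
    for r in (200,225,250): print(r,cols[0],g[r,cols[0]:cols[1]].tolist())
```

```text
hinge [ 0.6738 -0.0583  0.2661] [0.0004 0.0004]
nose [ 0.6678 -0.0626  0.2142] [0.0002 0.0002]
pin end [ 0.6969 -0.0726  0.293 ] [0.0015 0.0015]
[286 203  10  68 629] [290.53259141 236.01430843]
[293 201  12  74 792] [298.70959596 236.38762626]
red0 [ 0.6719 -0.0599  0.2606] [0. 0.]
red1 [ 0.6724 -0.0596  0.2111] [0.0005 0.0005]
red2 [ 0.6722 -0.0598  0.2366] [0.0004 0.0004]
200 325 [66, 65, 65, 66, 65, 63, 63, 66, 98, 145, 137, 136, 124, 140, 160, 163, 165, 165, 184, 195, 178, 166, 160, 148, 125, 118, 137, 137, 135, 137, 135, 133, 134, 132, 136, 134, 133, 134, 133, 131]
225 325 [129, 127, 125, 125, 129, 125, 124, 125, 121, 120, 111, 105, 143, 159, 163, 164, 168, 181, 190, 173, 166, 160, 148, 124, 95, 88, 76, 76, 75, 72, 65, 72, 172, 255, 255, 255, 255, 255, 255, 255]
250 325 [208, 208, 207, 208, 209, 207, 209, 209, 212, 211, 146, 133, 159, 164, 164, 167, 180, 186, 173, 167, 158, 140, 126, 195, 221, 216, 214, 215, 217, 215, 216, 216, 217, 217, 216, 216, 216, 215, 215, 216]
200 310 [127, 120, 118, 119, 118, 117, 118, 120, 117, 109, 140, 154, 160, 169, 183, 203, 181, 168, 159, 155, 150, 131, 110, 122, 120, 121, 123, 122, 123, 121, 119, 121, 120, 119, 116]
225 310 [227, 217, 208, 196, 183, 166, 159, 148, 104, 122, 149, 157, 165, 175, 193, 190, 171, 164, 156, 154, 140, 114, 118, 120, 122, 122, 122, 123, 122, 121, 124, 121, 123, 120, 120]
250 310 [104, 103, 105, 103, 102, 103, 105, 103, 113, 140, 157, 159, 169, 184, 195, 179, 166, 158, 158, 148, 127, 55, 61, 103, 127, 122, 122, 123, 124, 123, 123, 124, 124, 124, 123]
```

Run:
```python
import pickle
from util import *
out=pickle.load(open("hook.pkl","rb"))
X,r=tri([ray(c,u,s) for (c,s),u in zip(out,((342.0,236),(324.4,236)))]);print("back",X,r)
G=np.array([.6722,-.0598,.2366]); v=X-G; a=np.arctan2(v[1],v[0]); print("heading",a,"span",np.hypot(v[0],v[1]),"expect .043")
P=(G+X)/2-np.array([np.cos(a),np.sin(a),0])*.001; P[2]=.3; print("pin",P)
# check by reprojection of hinge, nose, bow bottom
R=Rot.from_euler('z',a).as_matrix()
for n,p in dict(hinge=(-.0205,0,-.034),nose=(-.0235,0,-.084),bow=(0,0,-.1235)).items(): print(n,(P+R@p).round(4),[proj(c,P+R@p,s).round(1) for c,s in out])
# filter, seen in top + side
d=pickle.load(open("d0.pkl","rb"))
for n,roi in (("top",(360,230,440,310)),("side",(270,340,360,400))):
    c=d[n]; x0,y0,x1,y1=roi; hsv=cv2.cvtColor(c["color"][y0:y1,x0:x1],cv2.COLOR_RGB2HSV); m=(hsv[...,1]>90)&(hsv[...,0]<35)&(hsv[...,0]>5)
    ys,xs=np.nonzero(m); W=np.array([plane(c,(x+x0,y+y0),.010)[:2] for x,y in zip(xs,ys)]).astype(np.float32)
    (cx,cy),(w,h),ang=cv2.minAreaRect(W); mu=W.mean(0); e,V=np.linalg.eigh(np.cov(W.T)); print(n,len(xs),"rect",cx,cy,w,h,ang,"mean",mu,"axis",np.arctan2(V[1,1],V[0,1])%np.pi-np.pi)
```

```text
back [ 0.71427047 -0.05698701  0.23427696] [np.float64(0.0004699890786332132), np.float64(0.0004699890786331855)]
heading 0.06676428942145214 span 0.04216440349483453 expect .043
pin [ 0.69223746 -0.05846022  0.3       ]
hinge [ 0.6718 -0.0598  0.266 ] [array([289.9, 195.6]), array([298.5, 192.7])]
nose [ 0.6688 -0.06    0.216 ] [array([286.4, 263.2]), array([296.4, 268.4])]
bow [ 0.6922 -0.0585  0.1765] [array([315.6, 311.8]), array([311.6, 317.3])]
top 259 rect 0.4509258270263672 -0.23672807216644287 0.029040662571787834 0.08191291987895966 67.13292694091797 mean [ 0.45168278 -0.2367241 ] axis -0.40381217063513075
side 420 rect 0.4499650299549103 -0.2347320318222046 0.03304131329059601 0.08664470165967941 66.47530364990234 mean [ 0.45037606 -0.23488109] axis -0.4224782212342588
```

```bash
cat >> util.py <<'E'
PIN=np.array([.6922,-.0585,.300]); HD=.067; ZT=.0135   # hook pin, hook heading, TCP height over filter underside
FO=np.array([.4505,-.2360,0.]); FY=-.413               # filter origin, yaw at start
def tool(X,Z,pitch,g,sgn=-1,hd=HD,y=0.):
    "TCP pose that puts the rim at (X,y,Z) in plumb hook axes, filter pitched nose up"
    RF=Rot.from_euler('z',hd).as_matrix()@Rot.from_euler('y',-pitch).as_matrix()
    rim=PIN+Rot.from_euler('z',HD).as_matrix()@np.array([X,y,Z])
    pos=rim+RF@np.array([g-.099,0,ZT-.006]); return pos,R2q(RF@np.diag([sgn,-sgn,-1.]))
def pick(z,g,sgn=-1):
    RF=Rot.from_euler('z',FY).as_matrix(); return FO+RF@np.array([g,0,0])+[0,0,z],R2q(RF@np.diag([sgn,-sgn,-1.]))
E
python3 - <<'E'
from util import *
from station import *
f=lambda j:None if j is None else np.round(j,2).tolist()
for sgn in (-1,1):
  for g in (-.015,.0,.015):
    print(sgn,g,"pick",f(solve_ik(*pick(ZT,g,sgn))),f(solve_ik(*pick(.2,g,sgn))))
    for X,Z,p in ((-.06,-.077,.35),(.027,-.08,.35),(.0,-.107,.35),(0,-.107,.8),(0,-.107,1.1),(0,-.107,1.25),(0,-.107,1.4)):
        print("   ",X,p,f(solve_ik(*tool(X,Z,p,g,sgn))), tool(X,Z,p,g,sgn)[0].round(3))
E
```

```text
-1 -0.015 pick [-0.54, 0.2, 2.18, -0.0, 0.76, -1.69] [-0.54, -0.04, 2.04, -0.0, 1.15, -1.69]
    -0.06 0.35 [-0.25, -0.17, 2.21, 0.15, 0.78, -1.97] [ 0.523 -0.07   0.191]
    0.027 0.35 [-0.19, 0.0, 2.05, 0.13, 0.75, -1.91] [ 0.61  -0.064  0.188]
    0.0 0.35 [-0.21, -0.02, 2.13, 0.15, 0.7, -1.94] [ 0.583 -0.066  0.161]
    0 0.8 None [ 0.608 -0.064  0.116]
    0 1.1 [-0.31, 0.2, 2.49, 2.6, 0.69, 1.83] [ 0.634 -0.062  0.095]
    0 1.25 [-0.31, 0.36, 2.48, 2.7, 0.97, 1.7] [ 0.649 -0.061  0.087]
    0 1.4 [-0.31, 0.52, 2.45, 2.75, 1.24, 1.64] [ 0.665 -0.06   0.082]
-1 0.0 pick [-0.53, 0.23, 2.15, -0.0, 0.77, -1.69] [-0.53, -0.01, 2.01, -0.0, 1.15, -1.69]
    -0.06 0.35 [-0.24, -0.15, 2.18, 0.15, 0.78, -1.96] [ 0.537 -0.069  0.196]
    0.027 0.35 [-0.19, 0.03, 2.02, 0.13, 0.76, -1.9] [ 0.624 -0.063  0.193]
    0.0 0.35 [-0.2, 0.0, 2.1, 0.14, 0.71, -1.93] [ 0.597 -0.065  0.166]
    0 0.8 None [ 0.618 -0.063  0.127]
    0 1.1 [-0.3, 0.17, 2.47, 2.59, 0.65, 1.86] [ 0.641 -0.062  0.108]
    0 1.25 [-0.31, 0.32, 2.48, 2.7, 0.93, 1.73] [ 0.654 -0.061  0.101]
    0 1.4 [-0.3, 0.48, 2.45, 2.75,
[... 1707 characters left out ...]
42] [ 0.654 -0.061  0.101]
    0 1.4 [-0.3, 0.48, 2.45, 2.75, 1.2, -1.49] [ 0.668 -0.06   0.097]
1 0.015 pick [-0.53, 0.25, 2.11, -0.0, 0.78, 1.46] [-0.53, 0.01, 1.98, -0.0, 1.15, 1.46]
    -0.06 0.35 [-0.23, -0.13, 2.15, 0.14, 0.79, 1.19] [ 0.551 -0.068  0.201]
    0.027 0.35 [-0.18, 0.05, 1.99, 0.12, 0.77, 1.25] [ 0.638 -0.062  0.198]
    0.0 0.35 [-0.19, 0.02, 2.07, 0.13, 0.71, 1.23] [ 0.611 -0.064  0.171]
    0 0.8 [-0.26, -0.01, 2.35, 1.47, 0.23, -0.12] [ 0.628 -0.063  0.138]
    0 1.1 [-0.29, 0.15, 2.46, 2.57, 0.62, -1.25] [ 0.648 -0.061  0.122]
    0 1.25 [-0.3, 0.28, 2.47, 2.69, 0.89, -1.39] [ 0.659 -0.061  0.116]
    0 1.4 [-0.3, 0.43, 2.45, 2.75, 1.17, -1.47] [ 0.671 -0.06   0.111]
```

Run:
```python
from util import *
from station import *
import pickle
g=-.02
servo_line(pick(.14,g,1)[0],max_speed=.15); s=read_state(); print(s["time_s"],s["grip_force"],s["contact_force"].round(2))
goto(*tool(-.085,-.077,.45,g,1)); hold(.4)
out={}
for n in ("wrist","side","top"): s=read_state(); out[n]=(snapshot(n),s)
pickle.dump(out,open("pre.pkl","wb")); print(s["time_s"],s["ee_pos"],tool(-.085,-.077,.45,g,1)[0],s["contact_force"].round(2),s["finger_gap"]*.088)
for n,(c,s) in out.items():
    RF=q2R(s["ee_rot"])@np.diag([1,-1,-1.]); o=s["ee_pos"]-RF@[g,0,ZT]
    print(n,"eye",proj(c,o+RF@[.0815,0,.006],s).round(1),"rim",proj(c,o+RF@[.099,0,.006],s).round(1),"nose",proj(c,PIN+[-.0235,-.0016,-.084],s).round(1))
k=lambda n,x,y,w,h,f:cv2.resize(out[n][0]["color"][y:y+h,x:x+w,::-1],None,fx=f,fy=f,interpolation=cv2.INTER_CUBIC)
x,y=[int(v) for v in proj(out["side"][0],PIN+[-.09,0,-.09])]; X,Y=[int(v) for v in proj(out["top"][0],PIN+[-.09,0,-.09])]; print(x,y,X,Y)
cv2.imwrite("pics/pre.png",np.hstack([k("wrist",0,0,640,480,.75),np.vstack([k("side",x-40,y-30,80,60,4),k("top",X-40,Y-30,80,60,4)])[:360]if 0 else np.vstack([k("side",x-40,y-22,80,45,4),k("top",X-40,Y-22,80,45,4)])]))
```

```text
8.55 49.979732036590576 [-0.06  0.31 -3.52]
9.775 [ 0.4972798  -0.07197638  0.17783902] [ 0.497223   -0.07158304  0.17799245] [ 0.1  -0.49 -2.6 ] 0.05324668185457826
wrist eye [319.1  23.1] rim [319.1 -37.1] nose [ 316.4 -155. ]
side eye [335.9 254.5] rim [341.7 250.5] nose [363.1 244.4]
top eye [343.  219.7] rim [342.8 213.3] nose [341.  190.6]
338 252 340 216
```

View pics/pre.png

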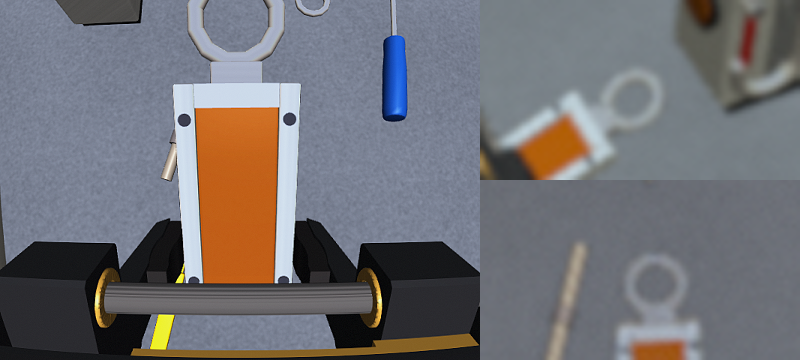

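The wrist view shows the real filter in amber, gripped squarely, with its ring at the top near (316,27). The ring centres in the side (336,255) and top (344,220) views match the predictions to within 1 px, so I'm starting the push.

Run:
```python
from util import *
from station import *
g=-.02; h=np.array([np.cos(HD),np.sin(HD),0])
servo_line(tool(-.040,-.077,.45,g,1,y=-.001)[0],max_speed=.1); hold(.2); s=read_state(); F0=s["contact_force"]; print(s["time_s"],F0.round(2))
X=-.036; n=0
while X<.022:
    servo_line(tool(X,-.077,.45,g,1,y=-.001)[0],max_speed=.03); hold(.1); s=read_state(); f=s["contact_force"]-F0; print(round(X,3),(f@h).round(2),f[1:].round(2),round(s["time_s"],2))
    if f@h<-2.2:
        n+=1
        if n==2: break
    X+=.004
```

```text
10.625 [ 0.12  0.58 -2.31]
-0.036 0.44 [ 0.14 -0.77] 11.01
-0.032 -1.19 [-1.25 -0.46] 11.39
-0.028 0.28 [-0.33  0.21] 11.78
-0.024 -0.23 [-0.48 -0.26] 12.16
-0.02 -0.19 [-0.11 -0.76] 12.54
-0.016 -0.81 [-1.66  0.01] 12.93
-0.012 -0.18 [-1.66 -0.1 ] 13.31
-0.008 -0.67 [-1.41 -0.71] 13.69
-0.004 -0.83 [-0.34 -0.62] 14.07
0.0 -0.93 [-1.54 -0.81] 14.46
0.004 -4.12 [-1.28 -1.82] 14.84
0.008 -5.34 [-1.7  -2.32] 15.22
```

```bash
cat >> util.py <<'E'
def hk(x,z,phi): c,s=np.cos(phi),np.sin(phi); return x*c-z*s,x*s+z*c
E
python3 - <<'E'
from util import *
from station import *
g=-.02; h=np.array([np.cos(HD),np.sin(HD),0]); F0=np.array([.12,0,-2.31]); phi=.40
for x,z in ((-.018,-.077),(-.013,-.0775),(-.009,-.0775),(-.0085,-.083),(-.008,-.088)):
    servo_line(tool(*hk(x,z,phi),.45,g,1,y=-.001)[0],max_speed=.03); s=read_state(); f=s["contact_force"]-F0; print(x,z,(f@h).round(2),f[1:].round(2),round(s["time_s"],2))
    if x==-.009:
        c=snapshot("side"); o=s["ee_pos"]; u,v=[int(a) for a in proj(c,PIN+[0,0,-.06])]
        cv2.imwrite("pics/in.png",cv2.resize(c["color"][v-38:v+37,u-50:u+50,::-1],None,fx=8,fy=8,interpolation=cv2.INTER_CUBIC))
E
```

```text
-0.018 -0.077 -5.29 [-1.63 -1.93] 15.56
-0.013 -0.0775 -7.29 [-0.77 -1.02] 15.88
-0.009 -0.0775 -7.79 [-0.74 -1.9 ] 16.16
-0.0085 -0.083 -5.34 [-0.65 -2.03] 16.54
-0.008 -0.088 -1.06 [ 0.13 -2.09] 16.86
```

View pics/in.png

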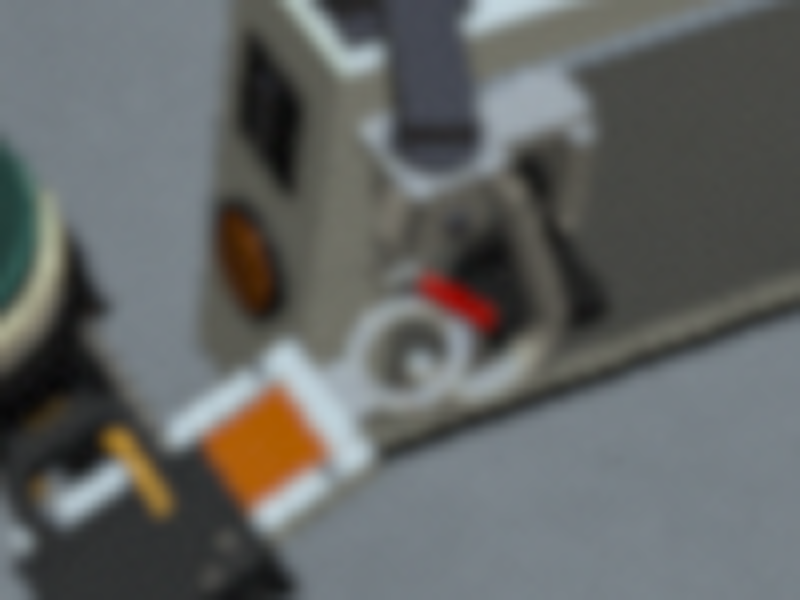

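The gate (red, about (460,300)) is pushed inward and the ring is over the nose, whose tip shows in the hole near (420,365). The force has now dropped, so I'm carrying on down.

Run:
```python
from util import *
from station import *
g=-.02; h=np.array([np.cos(HD),np.sin(HD),0]); F0=np.array([.12,0,-2.31]); phi=.40
for X,Z in (hk(-.007,-.096,phi),hk(-.006,-.104,phi),(.018,-.104),(.0,-.106)):
    servo_line(tool(X,Z,.45,g,1,y=-.001)[0],max_speed=.03); hold(.15); s=read_state(); f=s["contact_force"]-F0; print(X,Z,(f@h).round(2),f[1:].round(2),round(s["time_s"],2))
hold(.3);print(read_state()["contact_force"]-F0)
c=snapshot("side"); u,v=[int(a) for a in proj(c,PIN+[0,0,-.06])]
cv2.imwrite("pics/in2.png",cv2.resize(c["color"][v-38:v+37,u-50:u+50,::-1],None,fx=8,fy=8,interpolation=cv2.INTER_CUBIC))
```

```text
0.030936733903610257 -0.09114778382043752 -0.99 [-0.51 -0.18] 17.43
0.034973141636082346 -0.09812685343015196 -0.73 [ 0.1 -1.2] 17.99
0.018 -0.104 -0.35 [ 1.   -0.57] 18.89
0.0 -0.106 -0.61 [-0.69 -0.68] 19.79
[-0.06973818 -0.14516053  0.22226327]
```

View pics/in2.png

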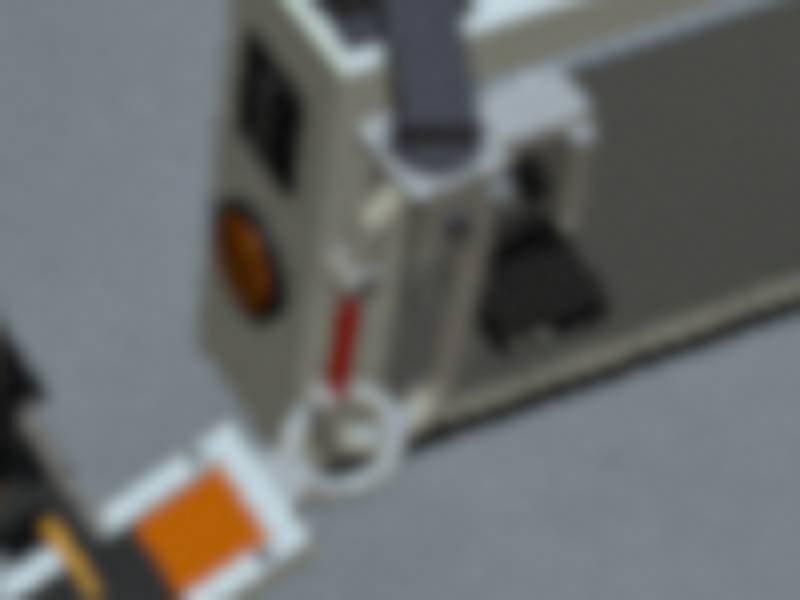

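The gate is shut again (red bar near (345,345)), and the ring is round the nose with its rim inside the bow. Next I'll pitch the filter down about its rim.

Run:
```python
from util import *
from station import *
g=-.02; F0=np.array([.12,0,-2.31]); q=np.array(read_state()["joint_positions"])
for i,p in enumerate(np.arange(.49,1.36,.04)):
    pos,o=tool(0,-.107,p,g,1,y=-.001); j=solve_ik(pos,o)
    if j is None or np.abs(np.array(j)-q).max()>.6: print("stop",p,j);break
    goto_joints(j); q=np.array(j); s=read_state(); f=s["contact_force"]-F0
    if i%3==0 or np.linalg.norm(f)>4: print(round(p,2),f.round(2),round(s["time_s"],2),np.round(q[3:],2),np.round(s["ee_pos"]-pos,4))
    if np.linalg.norm(f)>9: print("force",p);break
hold(.3); s=read_state(); print(s["contact_force"]-F0,s["ee_pos"],s["time_s"],s["grip_force"],s["finger_gap"]*.088)
c=snapshot("side"); u,v=[int(a) for a in proj(c,PIN+[0,0,-.1])]
cv2.imwrite("pics/dn.png",cv2.resize(c["color"][v-38:v+37,u-50:u+50,::-1],None,fx=8,fy=8,interpolation=cv2.INTER_CUBIC))
```

```text
0.49 [ 0.33 -0.48  0.44] 20.39 [0.3  0.5  1.04] [-0.0012  0.0002 -0.0011]
0.61 [-0.06  1.02 -0.97] 21.14 [0.57 0.34 0.76] [-0.0006  0.0003 -0.0004]
0.73 [ 0.06 -0.37 -0.59] 22.09 [1.19 0.24 0.13] [0.0002 0.0001 0.0003]
0.85 [ 0.4 -0.  -1.2] 23.21 [ 2.01  0.29 -0.7 ] [-0.0001  0.     -0.    ]
0.97 [-0.76  1.06 -1.12] 24.01 [ 2.42  0.47 -1.12] [-0.0005  0.0003 -0.0007]
1.09 [-0.08 -0.25 -0.55] 24.76 [ 2.6   0.68 -1.31] [-0.0005  0.0002 -0.0008]
1.21 [-0.91  0.19  0.19] 25.51 [ 2.68  0.91 -1.42] [-0.0004  0.0002 -0.0008]
1.33 [-0.37  0.36 -1.03] 26.26 [ 2.73  1.13 -1.48] [-0.0003  0.0001 -0.0007]
[-0.45790303  0.02705341 -0.67098627] [ 0.6567575  -0.06191014  0.07971424] 26.5583 49.98053848743439 0.05323883958825169
```

View pics/dn.png

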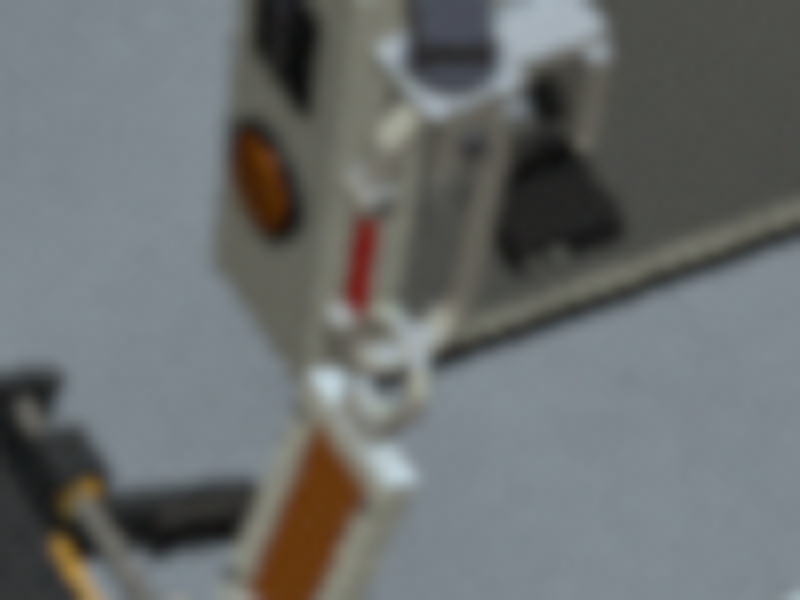

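The filter now hangs steeply, its ring through the bow and the gate shut above it. I'll seat it, release it and back off.

Run:
```python
from util import *
from station import *
g=-.02; F0=np.array([.12,0,-2.31])
goto_joints(solve_ik(*tool(0,-.107,1.40,g,1,y=-.001)))
for Z in (-.1085,-.110,-.1115):
    servo_line(tool(0,Z,1.40,g,1,y=-.001)[0],max_speed=.02); hold(.15); s=read_state(); f=s["contact_force"]-F0; print(Z,f.round(2),round(s["time_s"],2))
    if f[2]>1.5: break
open_gripper(); hold(.3); s=read_state(); R=q2R(s["ee_rot"]); p=s["ee_pos"]
for d in (.05,.10): servo_line(p-R[:,2]*d,max_speed=.08)
s=read_state(); print(s["time_s"],s["ee_pos"],s["finger_gap"])
hold(2.5)
a=snapshot("side"); w0=read_state(); w=snapshot("wrist"); hold(.5); b=snapshot("side")
u,v=[int(x) for x in proj(a,PIN+[0,0,-.11])]; k=lambda c:cv2.resize(c["color"][v-50:v+50,u-33:u+34,::-1],None,fx=5,fy=5,interpolation=cv2.INTER_CUBIC)
print("diff",np.abs(a["color"].astype(int)-b["color"])[v-50:v+50,u-40:u+40].max(), read_state()["contact_force"].round(2))
W=cv2.resize(w["color"][:,:,::-1],(460,345)); W=np.vstack([W,np.zeros((155,460,3),np.uint8)])
cv2.imwrite("pics/end.png",np.hstack([k(b),W]))
```

```text
-0.1085 [-0.94  0.36 -0.35] 27.26
-0.11 [ 1.5  -0.43  1.69] 27.66Traceback (most recent call last):
  File "<stdin>", line 9, in <module>
station.Unreachable: the arm cannot follow that straight line within its joint ranges
```

Run:
```python
from util import *
from station import *
s=read_state(); print(s["time_s"],s["ee_pos"],np.round(s["joint_positions"],3),s["finger_gap"])
R=q2R(s["ee_rot"]); p=s["ee_pos"]; h=np.array([np.cos(HD),np.sin(HD),0])
for dp in (-.4,-.2,0,.1,.2):
  Rn=R@Rot.from_euler('y',-dp).as_matrix()
  if dp==.2: print("tool z world",Rn[:,2].round(2))
  for dz in (-.02,0,.03,.06):
    print(dp,dz,[None if (j:=solve_ik(p-h*d+[0,0,dz],R2q(Rn))) is None else (np.round(j[2],2),np.round(j[3],1),np.round(j[5],1)) for d in (.02,.04,.06,.08)])
```

```text
29.4 [ 0.61571098 -0.06498962  0.08276307] [-0.37   0.498  2.537  2.695  1.304 -1.524] 0.9996469328778376
-0.4 -0.02 [(np.float64(2.4), np.float64(2.6), np.float64(-1.7)), (np.float64(2.43), np.float64(2.6), np.float64(-1.7)), (np.float64(2.46), np.float64(2.5), np.float64(-1.8)), (np.float64(2.48), np.float64(2.5), np.float64(-1.8))]
-0.4 0 [(np.float64(2.43), np.float64(2.6), np.float64(-1.7)), (np.float64(2.46), np.float64(2.6), np.float64(-1.7)), (np.float64(2.48), np.float64(2.6), np.float64(-1.7)), (np.float64(2.51), np.float64(2.5), np.float64(-1.8))]
-0.4 0.03 [(np.float64(2.47), np.float64(2.7), np.float64(-1.6)), (np.float64(2.5), np.float64(2.6), np.float64(-1.7)), (np.float64(2.52), np.float64(2.6), np.float64(-1.7)), (np.float64(2.55), np.float64(2.5), np.float64(-1.7))]
-0.4 0.06 [(np.float64(2.5), np.float64(2.7), np.float64(-1.6)), (np.float64(2.53), np.float64(2.6), np.float64(-1.6)), (np.float64(2.56), np.float64(2.6), np.float64(-1.7)), None]
-0.2 -0.02 [(np.float64(2.5), np.float64(2.7), np.float64(-1.6)), (np.float64(2.53), np.float64(2.6), np.float64(-1.7)), (np
[... 180 characters left out ...]
, None]
-0.2 0.03 [(np.float64(2.55), np.float64(2.7), np.float64(-1.6)), None, None, None]
-0.2 0.06 [None, None, None, None]
0 -0.02 [(np.float64(2.56), np.float64(2.7), np.float64(-1.6)), None, None, None]
0 0 [None, None, None, None]
0 0.03 [None, None, None, None]
0 0.06 [None, None, None, None]
0.1 -0.02 [(np.float64(2.57), np.float64(2.7), np.float64(-1.5)), None, None, None]
0.1 0 [None, None, None, None]
0.1 0.03 [None, None, None, None]
0.1 0.06 [None, None, None, None]
tool z world [ 0.93  0.06 -0.36]
0.2 -0.02 [(np.float64(2.57), np.float64(2.6), np.float64(-1.5)), None, None, None]
0.2 0 [None, None, None, None]
0.2 0.03 [None, None, None, None]
0.2 0.06 [None, None, None, None]
```

Run:
```python
from util import *
from station import *
hold(2)
a=snapshot("side"); w=snapshot("wrist"); hold(.4); b=snapshot("side")
u,v=[int(x) for x in proj(a,PIN+[0,0,-.11])]; k=lambda c:cv2.resize(c["color"][v-50:v+50,u-33:u+34,::-1],None,fx=5,fy=5,interpolation=cv2.INTER_CUBIC)
print("diff",np.abs(a["color"].astype(int)-b["color"])[v-50:v+50,u-40:u+40].max(), read_state()["contact_force"].round(2),read_state()["time_s"])
W=cv2.resize(w["color"][:,:,::-1],(460,345)); W=np.vstack([W,np.zeros((155,460,3),np.uint8)])
cv2.imwrite("pics/end.png",np.hstack([k(b),W]))
print("expected plumb: rim",proj(a,PIN+[0,0,-.11]).round(1)-[u-33,v-50],"origin",proj(a,PIN+[0,0,-.209]).round(1)-[u-33,v-50])
```

```text
diff 7 [-0.59 -0.54 -0.21] 31.95
expected plumb: rim [33.1 50.3] origin [29.3 74. ]
```

View pics/end.png

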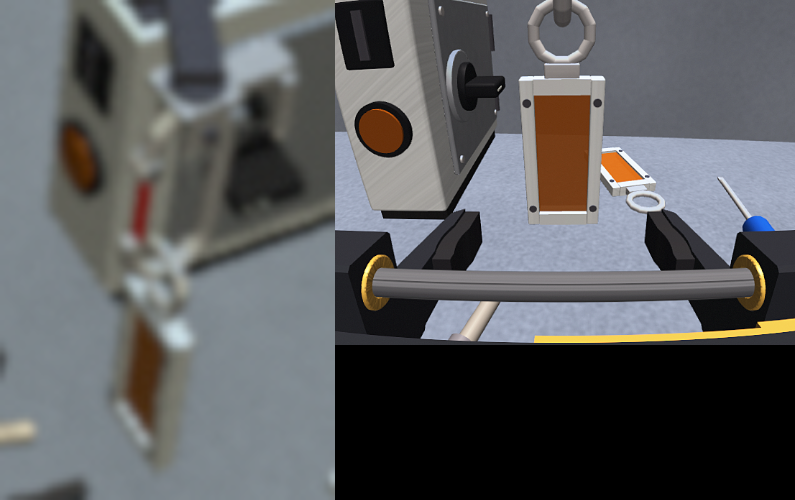

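The filter hangs plumb from the bow with the gate shut. It is still, since two frames 0.4 s apart differ only by noise, and the gripper is well clear.

```bash
python3 -c "
from station import *
print(close_job())"
```

```text
the job is handed in; nothing more can be done
None
```

The heat filter hangs plumb and still from the snap hook with the gate shut behind its eye, the gripper is clear of it, and the job was handed in at about 32 s; no verdict was shown.

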